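# Dial 3-5-2 and release the locking bar of the drawer unit

### The arm

A 6-joint arm with a two-finger parallel gripper is mounted at the origin on the work surface. World frame = base frame: x ahead of the robot, y to its left, z up, the work surface at z = 0. Lengths are in m, angles in rad, forces in N, time in s.
With the tool pointing down it reaches from about 0.4 to 0.925 m from the base axis. Payload 12.5 kg.
Tool frame: the origin (TCP) lies at the very end of the fingers, on their centre line; the grasp point (between the pads) lies 19 mm behind it (arm.grasp_offset is the distance from the TCP to the grasp point, in m); z points along the fingers, y is the line along which they close (so a half turn about z gives the same grasp; the last joint's range is limited). The gripper opens to 95 mm and grips with 3 to 60 N. Pads are 20 mm wide; open, the fingers measure 119 mm over their backs; the gripper's body (75 mm by 180 mm) begins 59 mm behind the grasp point.
Start: joints at [1.013, 0.491, 1.559, -0, 1.092, -0.106], TCP at [0.273, 0.562, 0.215] pointing down, gripper open.
Joint ranges: [-3.1, 3.1], [-0.84, 2.19], [0.05, 2.79], [-1.13, 4.28], [0.06, 2.93], [-2.69, 2.69]. Speed limits (rad/s): [2.22, 2.22, 2.79, 3.14, 3.14, 3.14].

### API

Orientations are given as a unit quaternion [w, x, y, z].
In Python, from cell import monitor, imaging, order, arm gives the robot as it stands.
- The arm moves only by the shell command python3 -m handwheel 'ROWS' [FORCE]. ROWS is JSON, a list of rows, each a list of 3 entries, a list of its own where there are three numbers: the shift along the tool's x, y, z in mm, then the turn about the tool's z in rad, then the closure, from -1 (fully open) to 1 (shut). In form: [[[tx, ty, tz], roll, fingers], ...]. A call has exactly 5 rows; each row is the pose to reach, as a shift and turn from the pose commanded when the call began, along the tool's axes at that moment; what a row does not reach only later rows make up. A row lasts 1/8 s, in which the tool goes at most 62.5 mm and 10.7 degrees, less where a joint would pass 70% of its speed; a pose out of reach is approached as far as the arm can. A call with a gripper value outside its range is refused whole. The fingers move at their own pace and stop on an object; FORCE is the grip in N (left out, the last holds). Time passes only in rows, so rows that repeat a pose let the fingers close, or fill a call up. It gives the time, the measured TCP pose, the force, the opening and the grip force at its end, in the units of the state.
- monitor.get_state(): the state, without advancing time (a new reading comes with each control period).
- imaging.snapshot(name): name is "scene" or "top" or "wrist"; returns a dict with "color" (400x640x3 uint8, red, green, blue), "intrinsics" (3x3 intrinsics, pixels), "k1" (the pictures are not rectified: a ray, as slopes to the right and down, at radius r is drawn at 1 + k1 r^2 times it, then the intrinsics apply), "T" (4x4, takes a point from camera to world coordinates). Camera axes: x right, y down, z forward; pixel columns grow to the right and rows downward; lengths in m; the calibration is good to about 2 mm. A picture is of the moment at which its call begins. There is no depth.
- order.job_done(): hands the job in; it is judged then, once.
The state is a dict: "time": time; "joints": joint angles; "qd": joint speeds; "effort": joint torques, N m; "tool_pos": TCP position; "tcp_rot": TCP orientation; "ft_force": force on the tool from outside, world axes, zero at the start; "wrist_torque": the same for the moment, N m; "grip_width": finger opening in m; "finger_force": force on a finger pad.
Only numpy, scipy, OpenCV 4.12 (cv2) and the standard library are available. Lean on these libraries where they do the work, as an engineer would, in place of code of your own. Each camera call takes 0.05 s, during which the arm holds its last target. There are 200 camera calls.

### The job

Unlock the drawer unit: roll its three thumbwheels so that 3, 5 and 2 pips lie squarely on top, reading left to right as seen from the robot. Only then swing the red locking bar out by its black knob until it seats in its end catch, leave the sliding door shut, and do not push the other things about.

Things in the scene. Friction and masses are not known exactly. Their poses are not given: they have to be found in the camera images.
- left_axle (a point): left one of three hexagonal thumbwheels in a row on the unit's roof (left = +y, as seen from the robot): its centre on its shaft (8 mm rod), 140 mm up; axes: x away from the robot, y left along the shaft, z up. Wheel 26 mm thick along y, 76 mm across flats, 88 across corners; 49 mm free between wheels; its flat ends can be pinched near the rim from above or tilted
- middle_axle (a point): middle one of three hexagonal thumbwheels in a row on the unit's roof (left = +y, as seen from the robot): its centre on its shaft (8 mm rod), 140 mm up; axes: x away from the robot, y left along the shaft, z up. Wheel 26 mm thick along y, 76 mm across flats, 88 across corners; 49 mm free between wheels; its flat ends can be pinched near the rim from above or tilted
- right_axle (a point): right one of three hexagonal thumbwheels in a row on the unit's roof (left = +y, as seen from the robot): its centre on its shaft (8 mm rod), 140 mm up; axes: x away from the robot, y left along the shaft, z up. Wheel 26 mm thick along y, 76 mm across flats, 88 across corners; 49 mm free between wheels; its flat ends can be pinched near the rim from above or tilted
- wheel_left (a joint): turn of the left wheel, rad; grows as its top rolls away from the robot. Six flats carry 1 to 6 pips as on a die; flat n lies squarely on top at (n-1)*1.0472 (1 white, 2 yellow, 3 red, 4 green, 5 blue, 6 black). Stops at -0.5 and 5.75 (between 6 and 1); no clicks, stays where left; takes about 0.06 N m (2 N at the rim)
- wheel_middle (a joint): turn of the middle wheel, rad; grows as its top rolls away from the robot. Six flats carry 1 to 6 pips as on a die; flat n lies squarely on top at (n-1)*1.0472 (1 white, 2 yellow, 3 red, 4 green, 5 blue, 6 black). Stops at -0.5 and 5.75 (between 6 and 1); no clicks, stays where left; takes about 0.06 N m (2 N at the rim)
- wheel_right (a joint): turn of the right wheel, rad; grows as its top rolls away from the robot. Six flats carry 1 to 6 pips as on a die; flat n lies squarely on top at (n-1)*1.0472 (1 white, 2 yellow, 3 red, 4 green, 5 blue, 6 black). Stops at -0.5 and 5.75 (between 6 and 1); no clicks, stays where left; takes about 0.06 N m (2 N at the rim)
- bar_knob (a point): grip point of the black round upright knob on the red locking bar: 18 mm diameter, from the bar's top (110 mm above the table) to 155 mm; this point is at 134 mm, 90 mm from the hinge. y axis points along the bar from the hinge, z up. Bar 18 mm wide, 10 mm thick, ends 123 mm from the hinge
- bar_hinge (a point): point on the upright hinge axis of the red bar, at knob height (134 mm above the table), fixed to the drawer unit (axes as the wheels'), at the unit's right front; 90 mm nearer the robot than the wheel shaft. The hinge post's top is 120 mm above the table
- bar (a joint): angle of the red bar, rad: 0 = lying to the left across the door, parallel to the wheel shaft; grows as its knob swings towards the robot (counter-clockwise from above); 1.55 = end stop, pointing to the robot. An over-centre spring resists (1 to 2 N at the knob) until 1.1, then pulls the bar to the stop and keeps it there; let go earlier, it swings back to 0
- door (a joint): pale translucent sliding door with an orange rib, on the unit's roof between bar and wheels; 0 = shut, grows up to 0.06 m as it slides towards the robot; stiff (4 N). The rib's top is 107 mm above the table, below the bar's top
- unit: grey plastic drawer unit, fixed, 190 mm (x) by 300 mm (y), roof 90 mm above the table; origin under its centre, x away from the robot, z up. Wheel shaft 45 mm beyond its centre at 140 mm height, carried by two brackets at 142 mm left and right of the centre (tops 150 mm high); bar hinge 45 mm nearer and 125 mm right of the centre
- cork_block_mid (a point): centre of a cork block 120 x 70 x 50 mm, beside the unit (leave alone)
- scraper_mid (a point): yellow scraper 143 mm long, 18 mm high, lying before the unit (leave alone)
- brush_mid (a point): round brush, 72 mm diameter, 76 mm high, beside the unit; its centre (leave alone)
- jar_mid (a point): closed glass jar, 76 mm diameter, 110 mm high, beside the unit; its centre (leave alone)
- spare_drawer_mid (a point): white empty drawer 140 x 90 x 60 mm on the table; its centre (leave alone)
- screwdriver_mid (a point): screwdriver 180 mm long, lying on the table (leave alone)

How it is judged:
On the way, in this order (a step that is already met when the one before it is completed fails the run):
1. the three wheels show 3, 5, 2 on top (each within 10 degrees) while the bar is still across the door (under 0.4 rad) (value of joint wheel_left between 1.9194 and 2.2694 rad and value of joint wheel_middle between 4.0138 and 4.3638 rad and value of joint wheel_right between 0.8722 and 1.2222 rad and value of joint bar below 0.4 rad), for 0.2 s.
2. the bar is swung out into its end catch (value of joint bar above 1.45 rad), for 0.2 s.
At the end, for the whole second after the job is handed in: wheels left, middle, right show 3, 5, 2 (joints 2.094, 4.189, 1.047, each within 0.175 rad), the bar rests in its end catch (above 1.45 rad) and the door is shut (under 15 mm) (value of joint wheel_left between 1.9194 and 2.2694 rad and value of joint wheel_middle between 4.0138 and 4.3638 rad and value of joint wheel_right between 0.8722 and 1.2222 rad and value of joint bar above 1.45 rad and value of joint door below 0.015 m); the robot touches nothing.
It fails at once if another thing is pushed more than 30 mm (distance of any of cork_block_mid, scraper_mid, brush_mid, jar_mid, spare_drawer_mid, screwdriver_mid from where it was at the start of the episode above 0.03 m).
It also fails if it takes over 72 s, if anything falls off the work surface, if the arm or the gripper's body presses on something with over 40 N, if the wrist force passes 120 N, or if a joint passes its speed limit or range.

## Working session

There is one attempt and no reset: what is moved stays moved. The work goes in short steps, Python scripts to look and compute and a shell command to move; the robot and the scene stay as the last step left them, time stands still between calls to the robot, and variables do not carry over. Pictures are saved under pics/ and viewed, at most 10 in all, crops included, and the job is handed in when it is done.

```bash
mkdir -p pics; ls; python3 - <<'E'
from cell import monitor, imaging
import cv2
print(monitor.get_state())
for n in ("scene","top"):
    s=imaging.snapshot(n); cv2.imwrite(f"pics/{n}0.png",s["color"][:,:,::-1])
    import numpy as np
    np.savez(f"{n}0.npz",**s); print(n,s["intrinsics"].tolist(),s["k1"],np.round(s["T"],4).tolist())
E
```

```text
pics
{'time': 0.0, 'joints': array([ 1.01340831e+00,  4.91588475e-01,  1.55944721e+00,  5.18378292e-06,
        1.09168132e+00, -1.05649647e-01]), 'qd': array([ 2.30699515e-03, -1.83749960e-03, -9.59296463e-04,  4.01300540e-05,
       -1.27868668e-03, -7.66236734e-04]), 'effort': array([-2.08318823e-03, -6.12646723e+01, -2.58172166e+01,  6.91518746e-02,
        4.82415897e-02, -9.77566674e-05]), 'tool_pos': array([0.27271151, 0.56210046, 0.21404455]), 'tcp_rot': array([-1.85150854e-04,  2.23954684e-01,  9.74599397e-01, -5.30816295e-04]), 'ft_force': array([ 0.12358426, -0.82138839,  0.05185556]), 'wrist_torque': array([ 0.0256387 , -0.01418185,  0.04223943]), 'finger_force': 0.0, 'grip_width': 0.09501963319998014}
scene [[519.9308845287873, 0.0, 326.084728749798], [0.0, 519.9308845287873, 202.8099810064316], [0.0, 0.0, 1.0]] -0.056861693494814826 [[-0.5418, 0.7074, -0.454, 1.3919], [0.8404, 0.4473, -0.3059, 0.5336], [-0.0133, -0.5473, -0.8368, 1.6019], [0.0, 0.0, 0.0, 1.0]]
top [[380.8559741139629, 0.0, 324.6201809444894], [0.0, 380.8559741139629, 206.58204315566599], [0.0, 0.0, 1.0]] -0.04434262186656011 [[-0.0102, -0.9866, 0.1628, 0.3999], [-0.9999, 0.0094, -0.0057, 0.0041], [0.0041, -0.1628, -0.9866, 1.2088], [0.0, 0.0, 0.0, 1.0]]
```

View pics/scene0.png

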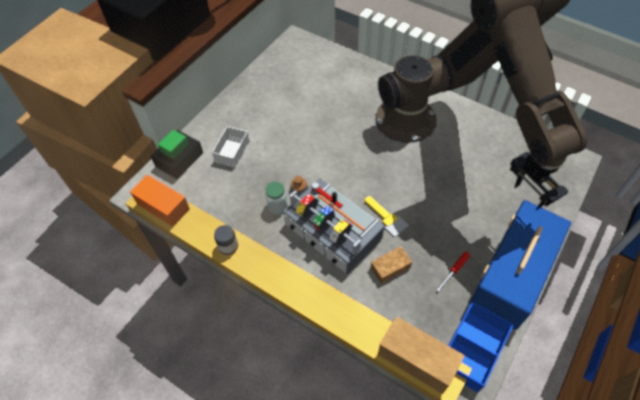

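View pics/top0.png

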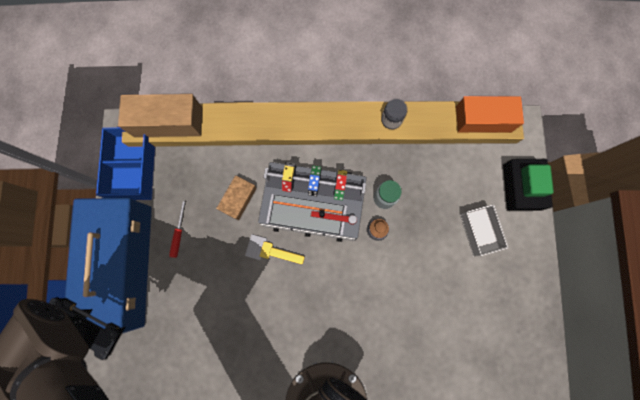

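The top view shows the unit centred near (312,200), rotated a few degrees. The wheels are at (288,178), (314,180) and (341,184), and the bar runs from its hinge at (352,219) to about (312,213). Next I'll enlarge that area.

```bash
cat > h.py <<'E'
import numpy as np, cv2
from scipy.spatial.transform import Rotation as R
def ray(s,u,v):
    K=s["intrinsics"]; k=float(s["k1"]); x=np.array([(u-K[0,2])/K[0,0],(v-K[1,2])/K[1,1]]); p=x.copy()
    for _ in range(20): p=x/(1+k*(p@p))
    T=s["T"]; return T[:3,3],T[:3,:3]@np.array([p[0],p[1],1])
def onz(s,u,v,z):
    o,d=ray(s,u,v); return o+d*(z-o[2])/d[2]
def proj(s,P):
    T=s["T"]; c=T[:3,:3].T@(np.asarray(P)-T[:3,3]); p=c[:2]/c[2]; p=p*(1+float(s["k1"])*(p@p))
    K=s["intrinsics"]; return np.array([K[0,0]*p[0]+K[0,2],K[1,1]*p[1]+K[1,2]])
def rel(st,P,T0=None):
    "world point -> tool axes shift mm"
    q=st["tcp_rot"]; r=R.from_quat([q[1],q[2],q[3],q[0]]); return r.inv().apply(np.asarray(P)-st["tool_pos"])*1000
def load(f): return dict(np.load(f))
E
python3 - <<'E'
from h import *
s=load("top0.npz"); c=s["color"][145:250,250:380,::-1]
cv2.imwrite("pics/top0c.png",cv2.resize(c,None,fx=5.7,fy=5.7,interpolation=cv2.INTER_CUBIC))
E
```

```text
(no output)
```

View pics/top0c.png

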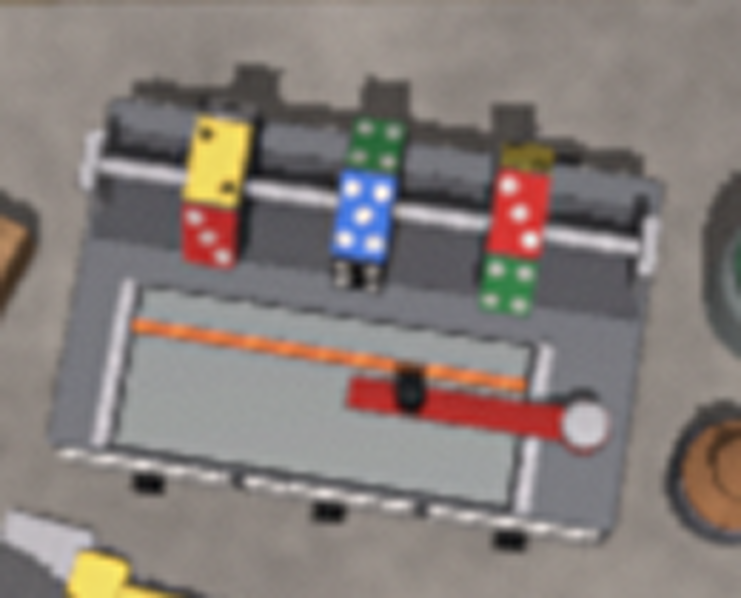

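The crop, at 5.7x, shows the wheel tops: left yellow 2 with red in front, middle blue 5 roughly on top, right red 3 with yellow behind. The hinge cap is at crop (585,422) and the knob at (410,385). I'll take a rough pose from this and fly over for a wrist view.

```bash
python3 - <<'E'
from h import *
from cell import monitor
s=load("top0.npz"); f=lambda u,v,z: onz(s,250+u/5.7,145+v/5.7,z)
hin=f(585,422,.12); L=f(105,168,.143); Rr=f(640,246,.143); knob=f(410,370,.155)
print("hinge",hin,"L",L,"R",Rr,"knobtop",knob)
d=(L-Rr)[:2]; d/=np.linalg.norm(d); yaw=np.arctan2(-d[0],d[1]); print("yaw",yaw,"len",np.linalg.norm(L-Rr))
ex=np.array([np.cos(yaw),np.sin(yaw)]); ey=np.array([-ex[1],ex[0]])
print("axle from hinge", hin[:2]+90/1000*ex+.125*ey, "mid LR",(L+Rr)[:2]/2)
st=monitor.get_state()
c=hin[:2]+.09*ex+.125*ey
print(rel(st,[c[0]-.05,c[1],.36]))
q=st["tcp_rot"]; M=R.from_quat([q[1],q[2],q[3],q[0]]).as_matrix(); print(np.round(M,3))
# roll so tool y is along +-ey
ty=M[:2,1]; a=np.arctan2(ty[1],ty[0]); b=np.arctan2(ey[1],ey[0]); print("world rot needed",(b-a),(b-a+np.pi))
E
```

```text
hinge [ 0.54232497 -0.08254889  0.12      ] L [0.67089535 0.15877769 0.143     ] R [ 0.62810425 -0.11033502  0.143     ] knobtop [0.5643348  0.00568339 0.155     ]
yaw -0.15768799048290633 len 0.2724935395599318
axle from hinge [0.65083776 0.02676706] mid LR [0.6494998  0.02422133]
[-528.89337871 -338.56031697 -145.59909516]
[[-0.9    0.437 -0.001]
 [ 0.437  0.9   -0.001]
 [ 0.    -0.001 -1.   ]]
world rot needed 0.2940646795695896 3.4356573331593827
```

```bash
python3 -m handwheel '[[[0,0,-60],0,-1],[[-60,-40,-110],0,-1],[[-528,-338,-146],0,-1],[[-528,-338,-146],0,-1],[[-528,-338,-146],0,-1]]' 10; python3 - <<'E'
from h import *
from cell import monitor
st=monitor.get_state(); print(rel(st,[.6008,.0268,.36]))
E
```

```text
time: 0.72
tool_pos: [0.3973, 0.3571, 0.3267]
tcp_rot: [-0.0, 0.224, 0.975, -0.0]
ft_force: [1.4, 0.2, -0.3]
grip_width: 0.0952
finger_force: 0.0
[-327.25912001 -208.44533631  -33.31887416]
```

```bash
python3 -m handwheel '[[[-327,-208,-30],0,-0.2],[[-327,-208,-30],0,-0.2],[[-327,-208,-30],0,-0.2],[[-327,-208,-30],0,-0.2],[[-327,-208,-30],0,-0.2]]' ; python3 -m handwheel '[[[-60,-40,-3],-0.15,-0.2],[[-70,-50,-3],-0.294,-0.2],[[-70,-50,-3],-0.294,-0.2],[[-70,-50,-3],-0.294,-0.2],[[-70,-50,-3],-0.294,-0.2]]'; python3 - <<'E'
from h import *
from cell import monitor,imaging
st=monitor.get_state(); print(rel(st,[.6008,.0268,.36]),st["grip_width"],st["joints"])
s=imaging.snapshot("wrist"); np.savez("w1.npz",**s); cv2.imwrite("pics/w1.png",s["color"][:,:,::-1]); print(np.round(s["T"],3))
E
```

```text
time: 1.35
tool_pos: [0.5609, 0.0917, 0.3507]
tcp_rot: [-0.0, 0.224, 0.975, 0.0]
ft_force: [0.5, 0.9, 0.2]
grip_width: 0.0574
finger_force: 0.0
time: 1.98
tool_pos: [0.6009, 0.0193, 0.3539]
tcp_rot: [0.0, 0.079, 0.997, 0.0]
ft_force: [0.6, 0.6, 0.1]
grip_width: 0.0571
finger_force: 0.0
[ 1.31585621  7.41842003 -6.08271574] 0.05708674967126502 [-7.78606170e-02  3.52550439e-01  1.41250079e+00  1.92922788e-04
  1.37636893e+00 -1.49075568e+00]
[[ 0.159  0.954  0.254  0.529]
 [ 0.987 -0.153 -0.042  0.032]
 [-0.001  0.257 -0.966  0.524]
 [ 0.     0.     0.     1.   ]]
```

View pics/w1.png

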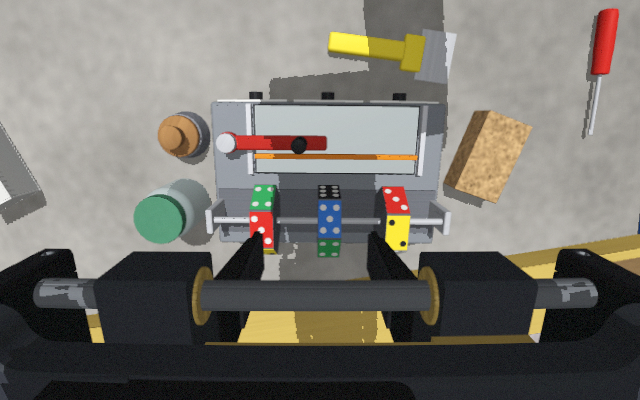

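The wrist view shows the shaft at row ~219, the wheels at columns 262, 329 and 396, the knob at (299,145) and the hinge at (227,143). Now I'll measure the colour boundaries.

```bash
cat >> h.py <<'E'
from scipy.optimize import brentq
def classes(s):
    h=cv2.cvtColor(s["color"],cv2.COLOR_RGB2HSV).astype(int); H,S,V=h[...,0],h[...,1],h[...,2]
    c=np.full(H.shape,'.'); sat=(S>130)&(V>60)
    c[sat&((H<8)|(H>172))]='3'; c[sat&(H>20)&(H<35)]='2'; c[sat&(H>45)&(H<85)]='4'; c[sat&(H>100)&(H<125)]='5'
    c[(V<55)]='6'; c[(V>190)&(S<60)]='w'; return c
def theta(s,u,v,n,A,ex):
    "wheel angle from pixel of boundary n|n+1; A axle centre, ex unit dir away"
    o,d=ray(s,u,v); ey=np.array([-ex[1],ex[0],0]); nrm=ey
    t=((A-o)@nrm)/(d@nrm) if abs(d@nrm)>.2 else None
    # ray in x-z plane: intersect circle r=44mm
    p0=np.array([(o-A)@ex,(o-A)[2]]); dd=np.array([d@ex,d[2]]); dd/=np.linalg.norm(dd)
    b=p0@dd; disc=b*b-(p0@p0-.044**2)
    k=-b-np.sqrt(max(disc,0)); q=p0+k*dd; return np.arctan2(q[0],q[1])+(n-.5)*np.pi/3
E
python3 - <<'E'
from h import *
s=load("w1.npz"); c=classes(s)
for u in range(255,272,2): print(u,''.join(c[180:260,u]))
for u in range(320,342,3): print(u,''.join(c[180:260,u]))
for u in range(386,408,3): print(u,''.join(c[180:260,u]))
g=cv2.cvtColor(s["color"],cv2.COLOR_RGB2GRAY)
for u in (232,295,362,430): print(u,g[208:230,u])
for v in (195,205,228): print(v,''.join(c[v,235:425]))
r=(c=='3'); r[:130]=0;r[155:]=0; vs,us=np.nonzero(r); m=cv2.boundingRect(np.stack([us,vs],1)[(us<340)&(us>200)].astype(np.int32)); print(m)
for n,P in {"hinge":(227,143,.12),"axmid":(329,219,.142),"shL":(446,220,.142),"shR":(212,218,.142),"knobtop":(299,145,.155),"rib0":(256,157,.107),"rib1":(416,157,.107)}.items(): print(n,onz(s,*P)); 
E
```

```text
255 .....44.www4444444444.wwww.44...3333wwwwww33333333336666666666666666666666666666
257 .....44wwww.444444444.wwww444...33333.ww.3333333333.6666666666666666666666666666
259 .....4.wwww.444444444444444444..333333333333333.www..666666666666666666666666666
261 .....444..4444444444444444444...333333333333333wwwwww.66666666666666666666666666
263 .....444444444444444444444444...333333333333333.wwww.333333333333333.22222......
265 .....44444444444444444.www4444..33333333333333333333333333.wwww33333.22222......
267 .....444.w.4444444444.wwww.444..33333333333333333333333333wwwwww3333.22222......
269 .....44wwww.444444444.wwww.444..33333333333333333333333333wwwwww3333.22222......
271 .....44.....4444444444...44444..3333333333333333333333333333..333333.2222.......
320 .....6..66..66..666.55555.....555555555555555555.....55555..44....444444....4...
323 .................66.5555.......5555555555555555.......5555..44....444444....4...
326 .....666666666..666.555555...55555555...555555555...555555..444.4444444444444...
329 .....66666666666666.5555555555555555......5555555555555555..4444444444444444
[... 1601 characters left out ...]
05 ................4wwwwww4444444wwwww.44.666666......................................55......5555555......55..................................6666666666.333333333333333.wwww.3.................
228 ...............33333333.wwwww.33333333.666666......................................55......5555555......55.................................66666666.66.22222222222222222222222................
(226, 132, 100, 20)
hinge [ 0.54405413 -0.07871457  0.12      ]
axmid [0.65136987 0.02858271 0.142     ]
shL [0.67530662 0.16873511 0.142     ]
shR [ 0.62778548 -0.11086648  0.142     ]
knobtop [0.55771136 0.00877208 0.155     ]
rib0 [ 0.56746393 -0.05002008  0.107     ]
rib1 [0.59920625 0.14852266 0.107     ]
```

```bash
cat >> h.py <<'E'
yaw=-0.166; ex=np.array([np.cos(yaw),np.sin(yaw),0]); ey=np.array([-ex[1],ex[0],0]); A=np.array([.652,.029,.140])
W={"L":A+.075*ey,"M":A,"R":A-.075*ey}
E
python3 - <<'E'
from h import *
from cell import monitor
s=load("w1.npz")
for k,u,v,n in (("L",396,214.7,2),("M",329,199.6,5),("M",329,238.8,4),("R",263,211,3),("R",268,248.5,2)):
    print(k,n,theta(s,u,v,n,W[k],ex),proj(s,W[k]+[0,0,.044]))
st=monitor.get_state()
print("target 2.094 4.189 1.047")
q=st["tcp_rot"]; M=R.from_quat([q[1],q[2],q[3],q[0]]).as_matrix(); print(np.round(M,3), "roll needed", -(np.arctan2(ey[1],ey[0])-np.arctan2(M[1,1],M[0,1])))
for k in W: print(k,W[k],rel(st,W[k]))
E
```

```text
L 2 1.1503054631725491 [399.96864144 231.57359651]
M 5 3.903127350926595 [330.99807448 231.21006121]
M 4 3.8745461965221337 [330.99807448 231.21006121]
R 3 2.126362272714887 [261.80866174 230.73302406]
R 2 2.1340513842376065 [261.80866174 230.73302406]
target 2.094 4.189 1.047
[[-0.988  0.157  0.   ]
 [ 0.157  0.988  0.   ]
 [-0.     0.    -1.   ]] roll needed 0.008408779284875934
L [0.6643929  0.10296902 0.14      ] [-49.43017616  92.62493527 213.98102482]
M [0.652 0.029 0.14 ] [-48.79952889  17.62758822 213.96621156]
R [ 0.6396071  -0.04496902  0.14      ] [-48.16888162 -57.36975883 213.9513983 ]
```

```bash
python3 - <<'E'
from h import *
s=load("w1.npz"); c=classes(s)
for k,v,a,b,z in (("L",214,375,420,.180),("M",205,310,350,.182),("R",211,240,285,.18),("L",200,375,420,.17),("R",200,240,285,.172)):
    hsv=cv2.cvtColor(s["color"],cv2.COLOR_RGB2HSV)[v,a:b,1]; i=np.nonzero(hsv>110)[0]; 
    y=[(onz(s,a+j,v,z)-A)@ey*1000 for j in (i[0]-.5,i[-1]+.5)]; print(k,a+i[0],a+i[-1],np.round(y,1),np.mean(y))
E
```

```text
Traceback (most recent call last):
IndexError: index 0 is out of bounds for axis 0 with size 0
```

```bash
python3 - <<'E'
from h import *
s=load("w1.npz")
for k,v,a,b,z in (("L",219,380,415,.180),("M",202,310,350,.182),("M",236,310,350,.182),("R",215,245,285,.18),("L",208,380,415,.178),("R",207,245,285,.178)):
    hsv=cv2.cvtColor(s["color"],cv2.COLOR_RGB2HSV)[v,a:b,1]; i=np.nonzero(hsv>110)[0]; 
    y=[(onz(s,a+j,v,z)-A)@ey*1000 for j in (i[0]-.5,i[-1]+.5)]; print(k,a+i[0],a+i[-1],np.round(y,1),np.mean(y))
E
```

```text
L 387 409 [60.3 85.5] 72.88103504577465
M 318 340 [-14.9   9.6] -2.6445001830426147
M 318 340 [-14.6  10.6] -1.9730050740653482
R 249 272 [-89.5 -63.4] -76.46404777319663
L 386 408 [58.9 84. ] 71.42311785448894
R 250 272 [-88.4 -63.5] -75.93549149678651
```

```bash
sed -i 's/A=np.array(\[.652,.029,.140\])/A=np.array([.652,.029,.140])-.002*ey/' h.py; python3 -m handwheel '[[[-44,16,60],0.008,-0.2],[[-44,16,100],0.008,-0.2],[[-44,16,140],0.008,-0.2],[[-44,16,140],0.008,-0.2],[[-44,16,140],0.008,-0.2]]' 15; python3 - <<'E'
from h import *
from cell import monitor
st=monitor.get_state(); print(rel(st,W["M"]-.0048*ex+[0,0,.0126]))
E
```

```text
time: 2.65
tool_pos: [0.6479, 0.0274, 0.2157]
tcp_rot: [0.001, 0.083, 0.997, 0.0]
ft_force: [-0.3, -0.5, 0.1]
grip_width: 0.0567
finger_force: 0.0
[ 1.19651133  0.21619131 63.108101  ]
```

```bash
python3 -m handwheel '[[[1,0,30],0,-0.2],[[1,0,63],0,-0.2],[[1,0,63],0,-0.2],[[1,0,63],0,1],[[1,0,63],0,1]]' 15; python3 -m handwheel '[[[0,0,0],0,1],[[0,0,0],0,1],[[0,0,0],0,1],[[0,0,0],0,1],[[0,0,0],0,1]]'
```

```text
time: 3.28
tool_pos: [0.6471, 0.0272, 0.1528]
tcp_rot: [0.001, 0.083, 0.997, 0.0]
ft_force: [-0.1, 0.6, -0.1]
grip_width: 0.0424
finger_force: 0.0
time: 3.9
tool_pos: [0.6466, 0.0277, 0.1514]
tcp_rot: [0.001, 0.083, 0.997, 0.0]
ft_force: [-0.8, 3.8, 6.1]
grip_width: 0.0262
finger_force: 15.0
```

```bash
python3 -m handwheel '[[[-3,0,0],0,1],[[-6,0,0],0,1],[[-9.6,0,0],0,1],[[-9.6,0,0],0,1],[[-9.6,0,0],0,1]]'; python3 -m handwheel '[[[0,0,0],0,-0.2],[[0,0,0],0,-0.2],[[0,0,0],0,-0.2],[[0,0,-40],0,-0.2],[[0,0,-60],0,-0.2]]'; python3 - <<'E'
from h import *
from cell import monitor,imaging
st=monitor.get_state(); a=.5; print(rel(st,W["L"]+.032*np.array([0,0,np.cos(a)])-.032*np.sin(a)*ex-[0,0,.019]))
E
```

```text
time: 4.53
tool_pos: [0.6544, 0.0264, 0.1509]
tcp_rot: [-0.002, 0.083, 0.997, 0.0]
ft_force: [-7.6, 5.1, 6.8]
grip_width: 0.026
finger_force: 15.0
time: 5.15
tool_pos: [0.6563, 0.0254, 0.2124]
tcp_rot: [0.001, 0.083, 0.997, -0.0]
ft_force: [-0.1, 1.1, 0.4]
grip_width: 0.0567
finger_force: 0.0
[20.27040999 75.80170489 63.31112551]
```

```bash
python3 -m handwheel '[[[10,38,0],0,-0.2],[[20.5,76,0],0,-0.2],[[20.5,76,20],0,-0.2],[[20.5,76,63],0,-0.2],[[20.5,76,63],0,-0.2]]' 15; python3 -m handwheel '[[[0,0,0],0,1],[[0,0,0],0,1],[[0,0,0],0,1],[[0,0,0],0,1],[[0,0,0],0,1]]'; python3 - <<'E'
from h import *
from cell import monitor
st=monitor.get_state(); a=.5; print(rel(st,W["L"]+.032*np.array([0,0,np.cos(a)])-.032*np.sin(a)*ex-[0,0,.019]),st["grip_width"])
E
```

```text
time: 5.78
tool_pos: [0.6468, 0.1039, 0.1452]
tcp_rot: [-0.003, 0.083, 0.997, -0.0]
ft_force: [0.1, -0.4, 0.1]
grip_width: 0.0572
finger_force: 0.0
time: 6.4
tool_pos: [0.6483, 0.1036, 0.1485]
tcp_rot: [0.0, 0.083, 0.997, -0.0]
ft_force: [-2.2, -3.4, 5.6]
grip_width: 0.026
finger_force: 15.0
[-0.63326734  0.06765154 -0.5592398 ] 0.025989317919102587
```

```bash
python3 -m handwheel '[[[-8,0,-3],0,1],[[-16,0,-4],0,1],[[-23,0,-3],0,1],[[-30.5,0,0],0,1],[[-30.5,0,0],0,1]]'; python3 -m handwheel '[[[0,0,0],0,-0.2],[[0,0,0],0,-0.2],[[0,0,0],0,-0.2],[[0,0,-40],0,-0.2],[[0,0,-65],0,-0.2]]'; python3 - <<'E'
from h import *
from cell import monitor
st=monitor.get_state(); a=.56; print(rel(st,W["R"]+.032*np.array([0,0,np.cos(a)])+.032*np.sin(a)*ex-[0,0,.019]))
E
```

```text
time: 7.02
tool_pos: [0.6779, 0.0986, 0.148]
tcp_rot: [-0.001, 0.083, 0.997, -0.0]
ft_force: [-2.9, -4.0, 4.8]
grip_width: 0.0262
finger_force: 15.0
time: 7.65
tool_pos: [0.6785, 0.099, 0.2142]
tcp_rot: [0.001, 0.083, 0.997, 0.0]
ft_force: [0.0, 0.5, 0.2]
grip_width: 0.0566
finger_force: 0.0
[  -2.30705533 -150.4778259    66.07192297]
```

```bash
python3 -m handwheel '[[[-2,-60,0],0,-0.2],[[-2,-115,0],0,-0.2],[[-2,-150.5,0],0,-0.2],[[-2,-150.5,20],0,-0.2],[[-2,-150.5,66],0,-0.2]]' 15; python3 -m handwheel '[[[0,0,0],0,-0.2],[[0,0,0],0,1],[[0,0,0],0,1],[[0,0,0],0,1],[[0,0,0],0,1]]'; python3 -m handwheel '[[[0,0,0],0,1],[[9,0,-3],0,1],[[18,0,-4.5],0,1],[[26,0,-3],0,1],[[34.5,0,0],0,1]]';python3 -m handwheel '[[[0,0,0],0,1],[[0,0,0],0,-0.2],[[0,0,0],0,-0.2],[[0,0,-20],0,-0.2],[[30,0,-80],0,-0.2]]';  python3 - <<'E'
from h import *
from cell import monitor
st=monitor.get_state(); print(rel(st,np.array([.6008,.0268,.36])-.03*ex))
E
```

```text
time: 8.28
tool_pos: [0.6563, -0.0507, 0.1479]
tcp_rot: [0.002, 0.083, 0.997, -0.0]
ft_force: [0.4, 0.4, -0.9]
grip_width: 0.0569
finger_force: 0.0
time: 8.9
tool_pos: [0.6554, -0.0498, 0.1472]
tcp_rot: [0.0, 0.083, 0.997, 0.0]
ft_force: [-0.6, -0.5, 3.2]
grip_width: 0.0259
finger_force: 15.0
time: 9.52
tool_pos: [0.6239, -0.0445, 0.148]
tcp_rot: [0.004, 0.083, 0.997, -0.0]
ft_force: [11.2, -0.7, 2.3]
grip_width: 0.0257
finger_force: 15.0
time: 10.15
tool_pos: [0.5931, -0.0396, 0.2207]
tcp_rot: [-0.003, 0.083, 0.997, 0.0]
ft_force: [0.8, 0.8, 1.4]
grip_width: 0.0559
finger_force: 0.0
[  34.1428681    66.79431315 -139.09825443]
```

```bash
python3 -m handwheel '[[[34,67,-132],0,-0.2],[[34,67,-132],0,-0.2],[[34,67,-132],0,-0.2],[[34,67,-132],0,-0.2],[[34,67,-132],0,-0.2]]';  python3 - <<'E'
from h import *
from cell import imaging
s=imaging.snapshot("wrist"); np.savez("w2.npz",**s); c=classes(s)
cv2.imwrite("pics/w2.png",cv2.resize(s["color"][90:270,190:470,::-1],None,fx=2.8,fy=2.8))
for k in "LMR":
    for n,b in ((0,W[k]+[0,0,.044]),): u,v=map(int,proj(s,b)); print(k,u,v); [print(u+d,v-60,''.join(c[v-60:v+40,u+d])) for d in (-5,0,5)]
E
```

```text
time: 10.78
tool_pos: [0.571, 0.0317, 0.353]
tcp_rot: [-0.001, 0.083, 0.997, -0.0]
ft_force: [-0.8, -1.0, 0.5]
grip_width: 0.0571
finger_force: 0.0
L 390 258
385 198 ...............444444444..3333.wwww.33333333666666666666666666666666666666666666666.................
390 198 ...............w4444..44..33333333333333wwwwwww333666666666666666666666666666666666.................
395 198 ...................4...4..3333333333333333333333333.www.6666666666666666666666666666................
M 322 258
317 198 ............66....66....66....666..5555......5555555555555555.......555..4...444....6...............
322 198 ............666666666666666666666..555555555555555......555555555555555..444444444.6................
327 198 ............66....66....66....666..5555......5555555555555555......5555..4...444...66...............
R 255 258
250 198 ....................4..333wwwwww.333333366666666666666666666666666666666666666666666................
255 198 ...............w44..4..333333333336666666666666666666666666666666666666666666666666.................
260 198 ..............4444444..33333333333336666666666666666666666666666666666666666666622.6................
```

View pics/w2.png

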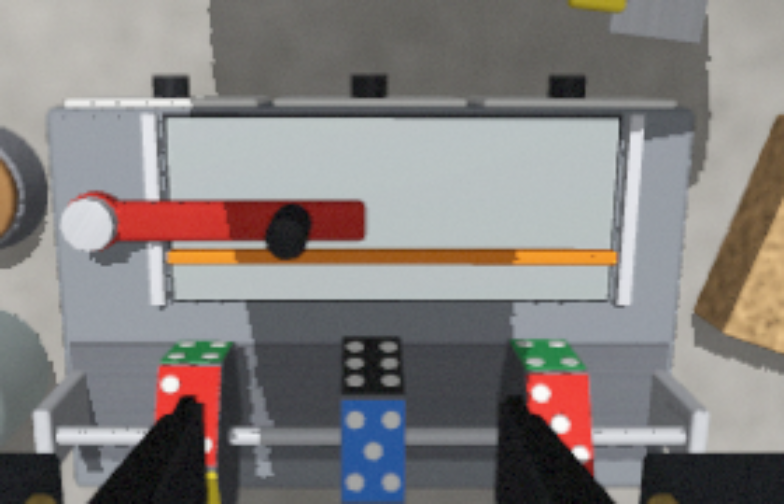

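The crop shows left red 3 near the top with green in front, middle blue 5 with black in front, and right still red with green in front, so it seems to have slipped. The door is still shut.

```bash
python3 - <<'E'
from h import *
from cell import monitor
s=load("w2.npz")
for k,u,v,n in (("L",390,223,3),("M",322,232,5),("M",322,269.5,4),("R",257,220,3),("R",260,277.5,2)): print(k,theta(s,u,v,n,W[k],ex))
st=monitor.get_state(); a=.56; print(rel(st,W["R"]+.032*np.array([0,0,np.cos(a)])+.032*np.sin(a)*ex-[0,0,.019]))
E
```

```text
L 1.678920612321889
M 4.028817971070875
M 3.9929284126432867
R 1.574422372189442
R 2.267961308839309
[-97.8429679  -66.0329939  204.45964794]
```

```bash
python3 - <<'E'
from h import *
from cell import monitor
st=monitor.get_state(); a=.45; print(rel(st,W["R"]+.036*np.array([0,0,np.cos(a)])+.036*np.sin(a)*ex-[0,0,.019]))
E
python3 -m handwheel '[[[-50,-40,50],0,-0.2],[[-96.5,-66,100],0,-0.2],[[-96.5,-66,140],0,-0.2],[[-96.5,-66,140],0,-0.2],[[-96.5,-66,180],0,-0.2]]'; python3 - <<'E'
from h import *
from cell import monitor
st=monitor.get_state(); a=.45; print(rel(st,W["R"]+.036*np.array([0,0,np.cos(a)])+.036*np.sin(a)*ex-[0,0,.019]))
E
```

```text
[-96.4893756  -66.03533719 199.15937127]
time: 11.45
tool_pos: [0.6568, -0.0492, 0.1772]
tcp_rot: [0.002, 0.083, 0.997, -0.0]
ft_force: [0.7, -0.2, -0.4]
grip_width: 0.0572
finger_force: 0.0
[ 2.06443136 -0.65602898 23.80914095]
```

```bash
python3 -m handwheel '[[[0,0,20],0,-0.2],[[0,0,20],0,1],[[0,0,20],0,1],[[0,0,20],0,1],[[0,0,20],0,1]]' 20; python3 -m handwheel '[[[0,0,0],0,1],[[8,0,-3],0,1],[[16,0,-3.6],0,1],[[24,0,-3],0,1],[[31,0,0],0,1]]';python3 -m handwheel '[[[0,0,0],0,1],[[0,0,0],0,-0.2],[[0,0,0],0,-0.2],[[0,0,-50],0,-0.2],[[60,67,-100],0,-0.2]]'; python3 -m handwheel '[[[0,0,-100],0,-0.2],[[0,0,-100],0,-0.2],[[0,0,-100],0,-0.2],[[0,0,-100],0,-0.2],[[0,0,-100],0,-0.2]]';  cat > look.py <<'E'
import sys
from h import *
from cell import imaging,monitor
s=imaging.snapshot("wrist"); np.savez(sys.argv[1]+".npz",**s); c=classes(s)
cv2.imwrite(f"pics/{sys.argv[1]}.png",cv2.resize(s["color"][90:270,190:470,::-1],None,fx=2.8,fy=2.8))
for k in "LMR":
    b=proj(s,W[k]+[0,0,.044]); u,v=map(int,b); print(k,u,v)
    for d in (-6,-3,0,3,6):
        col=''.join(c[max(v-70,0):v+40,u+d]); print(u+d,max(v-70,0),col)
for k,sg in (("L",-1),("M",-1),("R",1)):
    a=.35; print(k,np.round(rel(monitor.get_state(),W[k]+.036*np.array([0,0,np.cos(a)])+sg*.036*np.sin(a)*ex-[0,0,.019]),1))
E
python3 look.py w3
```

```text
time: 12.08
tool_pos: [0.6558, -0.0498, 0.1559]
tcp_rot: [0.001, 0.083, 0.997, -0.001]
ft_force: [-1.8, -4.5, 6.0]
grip_width: 0.0257
finger_force: 20.0
time: 12.7
tool_pos: [0.6276, -0.045, 0.1568]
tcp_rot: [0.004, 0.083, 0.997, -0.001]
ft_force: [7.6, -7.1, 6.5]
grip_width: 0.0256
finger_force: 20.0
time: 13.32
tool_pos: [0.5967, 0.0012, 0.2363]
tcp_rot: [0.001, 0.084, 0.996, -0.0]
ft_force: [0.1, 1.6, -1.2]
grip_width: 0.0561
finger_force: 0.0
time: 13.95
tool_pos: [0.5954, 0.0024, 0.3335]
tcp_rot: [-0.001, 0.083, 0.997, 0.0]
ft_force: [0.2, -0.5, -0.6]
grip_width: 0.057
finger_force: 0.0
L 420 240
414 170 wwwwwwww.................4444444.33333.wwww33333333333333333333333333333..2222.622222222222222222.........6666
417 170 wwwwwwww.................4444444..333333333333333wwwwww33333333333333333..22222222222222222226222...........66
420 170 wwwwwwww.................444.w.4.3333333333333333wwwwww.3333333333333333..22222222226666666666666666.22222222.
423 170 wwwwwwww.....................w.4.333333333333333333333333333333333333333..22222222666666666666666..222.222222.
426 170 wwwwwww
[... 679 characters left out ...]
5..4....4444.................
R 274 240
268 170 .....................333.w.3333333333333333333..22222....6.222222222222222222222222222..w.....................
271 170 wwwwwwww.............33.wwww333333333333333333..22222222222222222222222222222222222222..w.....................
274 170 wwwwwwww.............333.w.3333www.33333333333..22222222222222222222222222222222222222..w.....................
277 170 wwwwwwww6............333333333.....33333333333..22222222222222222222222222222222222222........................
280 170 wwwwwwww.............3333333333..333333...3333..22222222222222222222222222222.66622222........................
L [-39.4 108.6 178.8]
M [-39.4  33.6 178.8]
R [-64.1 -41.4 178.7]
```

```bash
python3 - <<'E'
from h import *
s=load("w3.npz")
for k,u,v,n in (("L",418,202.5,3),("L",420,242.7,2),("M",347,212,5),("M",347,252.8,4),("R",274,217,2),("R",272,256.6,1)): print(k,theta(s,u,v,n,W[k],ex))
E
```

```text
L 1.6741302127534476
L 1.6286899433104194
M 4.030196346094775
M 4.0012257110342455
R 1.010648914417011
R 0.9886399532849872
```

View pics/w3.png

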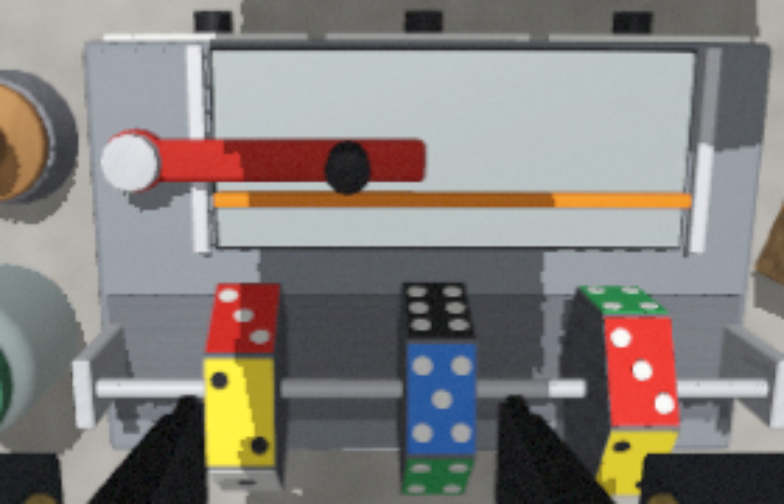

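The crop shows the right wheel with yellow 2 squarely on top, done at about 1.00 rad. Left needs about +0.44 and middle about +0.17.

```bash
python3 -m handwheel '[[[-39,60,50],0,-0.2],[[-39,109,90],0,-0.2],[[-39,109,130],0,-0.2],[[-39,109,160],0,-0.2],[[-39,109,179],0,-0.2]]' 20; python3 -m handwheel '[[[0,0,0],0,-0.2],[[0,0,0],0,1],[[0,0,0],0,1],[[0,0,0],0,1],[[0,0,0],0,1]]'; python3 -m handwheel '[[[0,0,0],0,1],[[-6,0,-2],0,1],[[-12,0,-2.5],0,1],[[-18,0,-2],0,1],[[-24,0,0],0,1]]';python3 -m handwheel '[[[0,0,0],0,1],[[0,0,0],0,-0.2],[[0,0,0],0,-0.2],[[0,0,-30],0,-0.2],[[0,0,-60],0,-0.2]]'; python3 - <<'E'
from h import *
from cell import monitor
st=monitor.get_state(); a=.15; print(rel(st,W["M"]+.036*np.array([0,0,np.cos(a)])-.036*np.sin(a)*ex-[0,0,.019]))
E
```

```text
time: 14.62
tool_pos: [0.6514, 0.1038, 0.153]
tcp_rot: [-0.002, 0.083, 0.997, -0.0]
ft_force: [0.3, 0.6, -0.8]
grip_width: 0.0569
finger_force: 0.0
time: 15.25
tool_pos: [0.6522, 0.1029, 0.1566]
tcp_rot: [0.0, 0.083, 0.997, -0.0]
ft_force: [-0.7, -1.8, 1.8]
grip_width: 0.0259
finger_force: 20.0
time: 15.88
tool_pos: [0.6743, 0.0992, 0.1563]
tcp_rot: [-0.002, 0.083, 0.997, -0.0]
ft_force: [-9.7, -4.2, 9.5]
grip_width: 0.0259
finger_force: 20.0
time: 16.5
tool_pos: [0.6759, 0.0997, 0.2164]
tcp_rot: [-0.0, 0.083, 0.997, 0.0]
ft_force: [0.4, -0.4, -0.2]
grip_width: 0.0562
finger_force: 0.0
[ 17.22470652 -75.69587243  59.79797359]
```

```bash
python3 -m handwheel '[[[17,-40,0],0,-0.2],[[17,-75.5,0],0,-0.2],[[17,-75.5,20],0,-0.2],[[17,-75.5,50],0,-0.2],[[17,-75.5,60],0,-0.2]]' 20; python3 -m handwheel '[[[0,0,0],0,-0.2],[[0,0,0],0,1],[[0,0,0],0,1],[[0,0,0],0,1],[[0,0,0],0,1]]'; python3 -m handwheel '[[[0,0,0],0,1],[[-4,0,0],0,1],[[-8,0,0],0,1],[[-11.5,0,0],0,1],[[-11.5,0,0],0,1]]';python3 -m handwheel '[[[0,0,0],0,-0.2],[[0,0,0],0,-0.2],[[0,0,0],0,-0.2],[[0,0,-50],0,-0.2],[[60,0,-110],0,-0.2]]'; python3 -m handwheel '[[[0,0,-70],0,-0.2],[[0,0,-70],0,-0.2],[[0,0,-70],0,-0.2],[[0,0,-70],0,-0.2],[[0,0,-70],0,-0.2]]'; python3 look.py w4
```

```text
time: 17.12
tool_pos: [0.6461, 0.0279, 0.1545]
tcp_rot: [-0.001, 0.083, 0.997, 0.0]
ft_force: [0.2, -0.5, -0.1]
grip_width: 0.057
finger_force: 0.0
time: 17.75
tool_pos: [0.6467, 0.0278, 0.1563]
tcp_rot: [0.0, 0.083, 0.997, -0.0]
ft_force: [-1.1, -0.7, 2.0]
grip_width: 0.0261
finger_force: 20.0
time: 18.38
tool_pos: [0.6563, 0.0261, 0.1559]
tcp_rot: [-0.002, 0.083, 0.997, 0.0]
ft_force: [-9.3, 0.0, 6.7]
grip_width: 0.026
finger_force: 20.0
time: 19.0
tool_pos: [0.6154, 0.0329, 0.2507]
tcp_rot: [0.0, 0.083, 0.997, 0.0]
ft_force: [-0.5, -0.7, 0.8]
grip_width: 0.0568
finger_force: 0.0
time: 19.62
tool_pos: [0.6143, 0.0332, 0.3186]
tcp_rot: [-0.001, 0.083, 0.997, 0.0]
ft_force: [0.1, 0.7, 0.2]
grip_width: 0.057
finger_force: 0.0
L 391 233
385 163 wwwwww.............44444444444444444....444...3333.......w3333333333333333333336666666666666666666666666666666
388 163 wwwwww.............4444444444444444444444444..3333333...33333333.wwww33333333333336666666666666666666666666666
391 163 wwwwww.............44wwww.444444444444444444..33333333333333333wwwwwww333333333333333366666666666666666666666
[... 827 characters left out ...]
4................
R 237 233
231 163 wwwwwwww....................3333333333333333...2222...6...22222222222222222222222222222........666666666666666
234 163 ....................33...3333333333333333333...222222...2222222222222222222222222222222....6666666666666666666
237 163 ...................33wwww.333333333333333333...2222222222222222222222222222222222222222.6666666666666666666666
240 163 wwwwww.............33.ww.3333wwww33333333333...222222222222222222222222222222222222226666666666666666666666666
243 163 wwwwww.............333333333wwwww33333333333...222222222222222222222222222222222266666666666666666666666666666
L [-25.8  75.1 164. ]
M [-2.58e+01  1.00e-01  1.64e+02]
R [-50.5 -74.9 164. ]
```

```bash
python3 - <<'E'
from h import *
from cell import monitor
s=load("w4.npz")
for k,u,v,n in (("L",391,207.7,3),("L",397,250.5,2),("M",314,209.3,5),("M",314,251.7,4),("R",237,208.3,2),("R",234,250.7,1)): print(k,theta(s,u,v,n,W[k],ex))
for n,P in {"shL":(W["L"]+.04*ey),"shR":(W["R"]-.04*ey)}.items():
    u,v=proj(s,P).astype(int); print(n,u,v,cv2.cvtColor(s["color"],cv2.COLOR_RGB2GRAY)[v-12:v+12,u])
E
```

```text
L 2.04992157215246
L 2.0552902569927376
M 4.179065255502193
M 4.186175182875758
R 1.0130054615249884
R 1.010411392348661
shL 418 219 [125 128 124 127 126 126 125 124 126 125 136 185 204 220 226 218 202 167
  78  72  71  86 123 122]
shR 210 219 [128 125 126 123 125 125 127 126 127 127 138 186 208 222 230 215 198 163
  72  72  76  87 126 128]
```

View pics/w4.png

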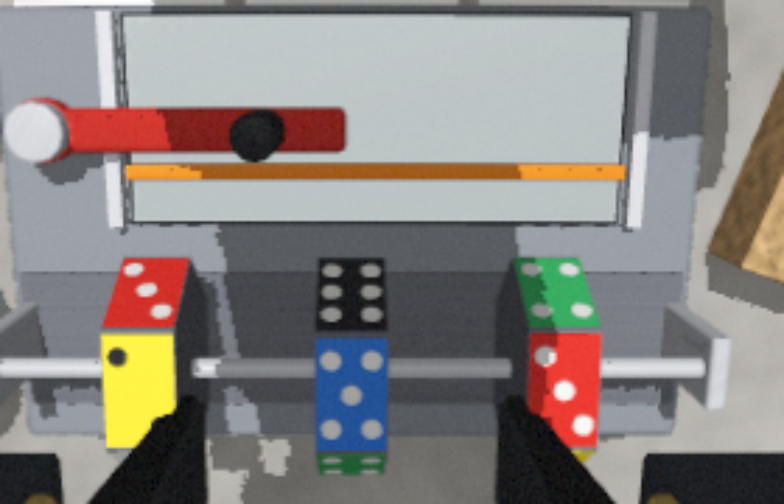

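All three wheels are within 0.05 rad of target, with red 3, blue 5 and yellow 2 on top. The hinge is at crop (37,131) and the knob at (257,135). Now the bar.

```bash
python3 - <<'E'
from h import *
from cell import monitor
s=load("w4.npz"); h=onz(s,190+37/2.8,90+131/2.8,.12); print(h, "from model",A-.09*ex-.125*ey)
kt=onz(s,190+258/2.8,90+132/2.8,.155); print("knob top",kt, "hinge+90ey",h+.09*ey)
st=monitor.get_state(); P=A-.09*ex-.035*ey; P[2]=.119; print("model knob",P, rel(st,P), "img", rel(st,[*(h+.09*ey)[:2],.119]))
for b in np.linspace(0,1.53,11): print(round(b,2),np.round([90*np.sin(b),90*(np.cos(b)-1)],0))
E
```

```text
[ 0.54378899 -0.07914019  0.12      ] from model [ 0.54225186 -0.08138273  0.14      ]
knob top [0.55747212 0.01014996 0.155     ] hinge+90ey [0.55866047 0.00962264 0.12      ]
model knob [0.55712334 0.0073801  0.119     ] [ 51.80258277 -34.89069218 200.02005431] img [ 50.65675245 -32.42517065 200.01751357]
0.0 [0. 0.]
0.15 [14. -1.]
0.31 [27. -4.]
0.46 [40. -9.]
0.61 [ 52. -16.]
0.76 [ 62. -25.]
0.92 [ 71. -35.]
1.07 [ 79. -47.]
1.22 [ 85. -59.]
1.38 [ 88. -73.]
1.53 [ 90. -86.]
```

```bash
python3 -m handwheel '[[[25,-16,30],0,-0.2],[[51,-33,80],0,-0.2],[[51,-33,140],0,-0.2],[[51,-33,180],0,-0.2],[[51,-33,200],0,-0.2]]' 15; python3 -m handwheel '[[[0,0,0],0,-0.2],[[0,0,0],0,1],[[0,0,0],0,1],[[0,0,0],0,1],[[0,0,0],0,1]]'; python3 -m handwheel '[[[0,0,0],0,1],[[0,0,0],0,1],[[0,0,0],0,1],[[0,0,0],0,1],[[0,0,0],0,1]]'
```

```text
time: 20.3
tool_pos: [0.5576, 0.0091, 0.1175]
tcp_rot: [-0.002, 0.083, 0.997, 0.0]
ft_force: [0.2, -1.0, -0.5]
grip_width: 0.0572
finger_force: 0.0
time: 20.92
tool_pos: [0.5587, 0.0091, 0.1206]
tcp_rot: [0.0, 0.083, 0.997, 0.0]
ft_force: [0.7, 0.0, 0.7]
grip_width: 0.0226
finger_force: 0.0
time: 21.55
tool_pos: [0.5584, 0.0072, 0.1205]
tcp_rot: [-0.0, 0.083, 0.997, -0.001]
ft_force: [-2.9, -14.9, 2.6]
grip_width: 0.0178
finger_force: 15.0
```

```bash
python3 -m handwheel '[[[14,-3,0],0,1],[[27,-6,0],0,1],[[40,-11,0],0,1],[[52,-18,0],0,1],[[63,-27,0],0,1]]'; python3 -m handwheel '[[[8,-10,0],0,1],[[16,-22,0],0,1],[[22,-34,0],0,1],[[26,-48,0],0,1],[[28,-60,0],0,1]]'; python3 - <<'E'
from h import *
from cell import imaging
s=imaging.snapshot("top"); np.savez("t2.npz",**s)
cv2.imwrite("pics/t2.png",cv2.resize(s["color"][140:300,230:420,::-1],None,fx=3.5,fy=3.5))
E
```

```text
time: 22.18
tool_pos: [0.4893, -0.0046, 0.1203]
tcp_rot: [-0.002, 0.083, 0.997, 0.002]
ft_force: [-8.2, 22.1, 10.3]
grip_width: 0.0177
finger_force: 15.0
time: 22.8
tool_pos: [0.4538, -0.062, 0.1203]
tcp_rot: [-0.0, 0.083, 0.997, 0.0]
ft_force: [-1.0, 1.2, 0.4]
grip_width: 0.0178
finger_force: 15.0
```

```bash
python3 -m handwheel '[[[0,-2,0],0,1],[[0,-2,0],0,-0.2],[[0,-2,0],0,-0.2],[[0,-2,0],0,-0.2],[[0,-2,0],0,-0.2]]'; python3 -m handwheel '[[[0,0,-40],0,-0.2],[[0,0,-90],0,-0.2],[[0,0,-150],0,-0.2],[[0,0,-200],0,-0.2],[[0,0,-200],0,-0.2]]'; python3 -m handwheel '[[[30,0,0],0,-0.2],[[30,0,0],0,-0.2],[[30,0,0],0,-0.2],[[30,0,0],0,-0.2],[[30,0,0],0,-0.2]]'; python3 - <<'E'
from h import *
from cell import imaging
s=imaging.snapshot("wrist"); np.savez("w5.npz",**s)
cv2.imwrite("pics/w5.png",s["color"][:,:,::-1])
E
```

```text
time: 23.48
tool_pos: [0.4543, -0.0636, 0.1201]
tcp_rot: [0.0, 0.083, 0.997, 0.0]
ft_force: [-1.2, 0.7, -0.2]
grip_width: 0.0524
finger_force: 0.0
time: 24.1
tool_pos: [0.4552, -0.0638, 0.3234]
tcp_rot: [0.003, 0.083, 0.997, -0.001]
ft_force: [0.1, -0.1, 0.9]
grip_width: 0.0573
finger_force: 0.0
time: 24.72
tool_pos: [0.425, -0.0588, 0.3199]
tcp_rot: [-0.0, 0.083, 0.997, 0.0]
ft_force: [-0.7, 0.6, -0.5]
grip_width: 0.0573
finger_force: 0.0
```

View pics/w5.png

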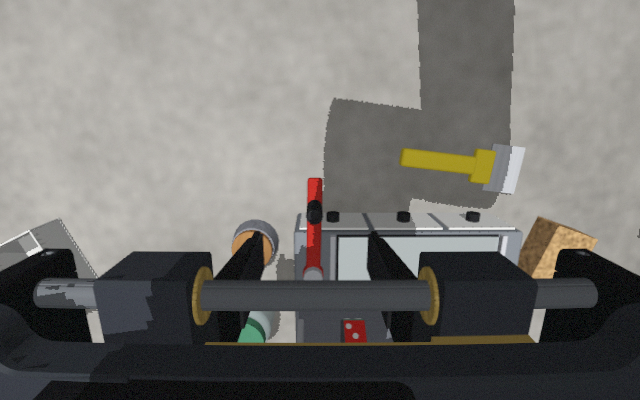

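The bar points straight at the robot, from knob (315,211) to hinge (313,272). One last check of the door and wheels with the top camera.

```bash
python3 - <<'E'
from h import *
from cell import imaging
s=imaging.snapshot("top"); s0=load("top0.npz")
cv2.imwrite("pics/t3.png",cv2.resize(s["color"][140:260,240:390,::-1],None,fx=5,fy=5,interpolation=cv2.INTER_CUBIC))
for q in (s0,s):
    h=cv2.cvtColor(q["color"],cv2.COLOR_RGB2HSV); m=cv2.inRange(h,(8,150,120),(18,255,255)); m[:190]=0;m[225:]=0;m[:,:268]=0;m[:,350:]=0
    vs,us=np.nonzero(m); print(len(us),[np.round((onz(q,u,v,.107)-A)@ex*1000) for u,v in [(us[us<300].mean(),vs[us<300].mean())]] if (us<300).any() else None)
E
```

```text
84 [np.float64(-73.0)]
63 [np.float64(-73.0)]
```

View pics/t3.png

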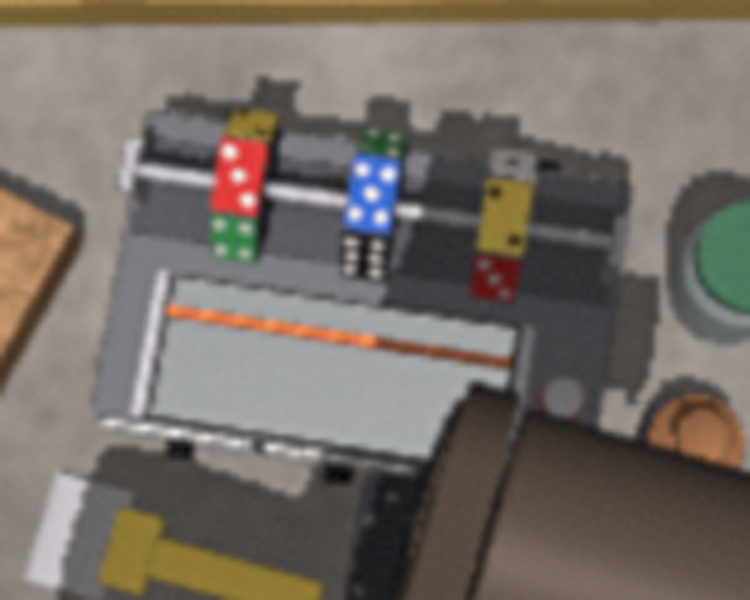

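The wheels show 3, 5, 2. The rib is at -73 mm as at the start, so the door is shut, and the bar is out. Handing in.

```bash
python3 -c "
from cell import order; print(order.job_done())"
```

```text
the job is handed in; nothing more can be done
None
```

I handed the job in at about 25 s: the wheels show 3, 5, 2 (each about 0.05 rad or less off), the red bar points at the robot in its end catch, the door is shut, and I saw nothing else moved; no verdict came back.

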